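# Prop the analyser's spring hatch and take out the reagent cassette

### The arm

A 7-joint arm with a two-finger parallel gripper is mounted at the origin on the work surface. World frame = base frame: x ahead of the robot, y to its left, z up, the work surface at z = 0. Lengths are in m, angles in rad, forces in N, time in s.
With the tool pointing down it reaches from about 0.425 to 0.95 m from the base axis. Payload 4.7 kg.
Tool frame: the origin (TCP) lies on the centre line of the jaws, within the pads' length; the fingertips stand robot.nose_length ahead of it and the grasp point (between the pads) lies 8 mm behind it (robot.nose_length is the distance from the TCP to the fingertips, in m); z points along the fingers, y is the line along which they close (so a half turn about z gives the same grasp; the last joint's range is limited). The gripper opens to 85 mm and grips with 20 to 120 N. Pads are 22 mm wide; open, the fingers measure 114 mm over their backs; the gripper's body (76 mm by 85 mm) begins 54 mm behind the grasp point. The pads swing forward as they close: fully open they stand 13 mm farther back than shut.
Start: joints at [-1.318, 0.469, -0.049, 1.532, 0.024, 1.141, -0.082], TCP at [0.188, 0.648, 0.242] pointing down, gripper open.
Joint ranges: [-2.59, 2.59], [-0.33, 1.99], [-1.39, 1.29], [0.1, 2.45], [-1.04, 4.18], [0.21, 1.99], [-2.66, 2.66]. Speed limits (rad/s): [2.57, 2.57, 3.14, 3.14, 3.14, 3.14, 3.14].

### API

Orientations are given as [roll, pitch, yaw] about the fixed x, y, z axes, in that order (R = Rz(yaw) Ry(pitch) Rx(roll)).
In Python, from plant import robot gives the robot as it stands. Calls block until the motion is done:
- robot.goto(position, orientation): joint-space move of the TCP to a pose.
- robot.move_straight(position, vel=0.15, attitude=None, contact_N=None): straight line of the TCP; attitude=None keeps the orientation; vel is the mean speed in m/s. With contact_N (N) it stops when the force on the tool has changed by that much, and returns True; else False.
- robot.move_joints(angles): joint-space move.
- robot.grip(opening, strength=None): opening from 0.0 (shut) to 1.0 (fully open); strength is the grip in N (None keeps the last); returns when the fingers have stopped.
- robot.sleep(seconds).
- robot.inverse_kinematics(position, orientation): joint angles nearest the present ones, or None.
- robot.sense(): the state.
- robot.grab_frame(name): name is "scene" or "top"; returns a dict with "image" (420x560x3 uint8, red, green, blue), "range_z" (420x560 float32, m along the optical axis (not along the pixel's ray), 0 where there is no reading), "fx", "fy", "cx", "cy" (pixels), "R" (3x3) and "t" (3): a world point X has camera coordinates R X + t. Camera axes: x right, y down, z forward; pixel columns grow to the right and rows downward; lengths in m; the calibration is good to about 2 mm. A picture is of the moment at which its call begins.
A pose or a line that the arm cannot do raises robot.IKError and nothing moves.
- robot.close_job(): hands the job in; it is judged then, once.
The state is a dict: "t": time; "joint_pos": joint angles; "joint_velocities": joint speeds; "effort": joint torques, N m; "tcp_pos": TCP position; "tcp_rot": TCP orientation; "wrist_force": force on the tool from outside, world axes, zero at the start; "torque": the same for the moment, N m; "opening": opening from 0.0 (shut) to 1.0 (fully open); "gripper_force": force on a finger pad.
Only numpy, scipy, OpenCV 4.12 (cv2) and the standard library are available. Lean on these libraries where they do the work, as an engineer would, in place of code of your own. Each camera call takes 0.05 s, during which the arm holds its last target. There are 200 camera calls.

### The job

The analyser's sliding hatch springs shut by itself: push it open away from its raised blue front sill and prop it wide open with the yellow wedge, lying lengthwise on the deck at one side between sill and hatch. Then lift the reagent cassette out by its red grip, keep it upright, and stand it in the steel tray without dropping it. Leave the hatch propped on the wedge and do not disturb the other things on the bench.

Things in the scene. Friction and masses are not known exactly. Their poses are not given: they have to be found in the camera images.
- analyser: White benchtop analyser, fixed, 320 x 320 mm. Origin: centre of its underside, on the table; its +x is the way the hatch opens, z up. Its flat top (the deck) is 130 mm above the origin. An open chamber goes down from the deck: x = -140 to +20, y = -95 to +95 mm, floor 39 mm above the origin. Beside it the deck is a flat ledge left and right (|y| = 95 to 160 mm), free for the wedge.
- sill (a point): Middle of the top edge of the inner (+x) face of the blue sill, a fixed bar across the analyser's whole front edge: analyser x = -160 to -140 mm, y = -160 to 160 mm, 14 mm high above the deck. This point is at x = -140, y = 0, z = 144 mm in the analyser's frame.
- hatch (a joint): Opening of the hatch in m: 0 shut, 0.14 at its end stop; slides along the analyser's +x. A spring shuts it with about 4 N when shut, 8 N when open; it stays open only if something holds it. It is a clear plate 300 mm wide (y), 160 mm long in a blue frame, 12 to 28 mm above the deck, with a blue lip at its leading edge.
- hatch_lip (a point): Middle of the front face of the hatch's lip (faces the sill; push here), 26 mm above the deck; analyser x = -139 mm when shut, plus the opening. Lip: 10 mm thick, 300 mm wide, top 38 mm above the deck, 24 above the sill. It reaches down to 1 mm above the deck at the ledges (|y| = 100 to 150 mm), only to 14 mm between them. Shut, it stands against the sill.
- wedge: Yellow rigid wedge, loose, about 0.12 kg, 120 mm long (its x), 38 mm wide (its y, parallel upright sides to grip), 40 mm high at the thick end (+x) sloping to 20 mm at the thin end (-x), 30 mm at the middle; both ends are upright faces. Origin: centre of its underside. Lying lengthwise on a ledge between sill and lip it keeps the hatch open by about 119 mm.
- cassette: Reagent cassette, loose, about 0.25 kg, standing in the chamber under the clear hatch. White block 60 (x) x 80 (y) x 54 mm high; from the middle of its top rises an upright red grip 40 long (x), 14 thick (y) and 46 mm high, so 100 mm in all. Origin: centre of its underside. In the chamber it stands about 60 mm behind the sill's inner face, its grip's top 9 mm above the deck.
- tray: Fixed shallow steel tray 160 (x) x 180 (y) mm outside, walls 5 mm thick and 14 mm high, inner floor 5 mm above the table. Origin: centre of its underside.
- tube_rack: Bystander: blue rack with capped tubes, 50 x 110 x 96 mm, origin at centre of underside.
- reagent_bottle: Bystander: amber jar, 60 mm across, 130 mm high, origin at centre of underside.
- tip_box: Bystander: grey box with clear lid, 122 x 82 x 70 mm, origin at centre of underside.
- carton: Bystander: white paper carton 130 x 90 x 80 mm, origin at centre of underside.

How it is judged:
On the way, in this order (a step that is already met when the one before it is completed fails the run):
1. the wedge alone holds the hatch open by more than 100 mm, the robot touching neither wedge nor analyser (value of joint hatch above 0.1 m and z of wedge in the frame of analyser above 0.12 m and contact force between wedge and analyser above 3 N and contact force between each of the fingers, the arm and wedge below 0.1 N and contact force between each of the fingers, the arm and analyser below 0.1 N), for 0.2 s.
2. the cassette is lifted clear of the deck while the hatch stays open by more than 100 mm (z of cassette in the frame of analyser above 0.135 m and value of joint hatch above 0.1 m), for 0.1 s.
At the end, for the whole second after the job is handed in: The cassette stands still and upright (0.06 rad) on the tray's inner floor (underside under 9 mm above the tray's, centre within 65 mm in x and in y of the tray's), and the still wedge, on the deck and pressed with over 3 N, holds the hatch open by more than 100 mm (value of joint hatch above 0.1 m and z of wedge in the frame of analyser above 0.12 m and contact force between wedge and analyser above 3 N and x of cassette in the frame of tray between -0.065 and 0.065 m and y of cassette in the frame of tray between -0.065 and 0.065 m and z of cassette in the frame of tray below 0.009 m and angle between cassette's own z axis and vertical below 0.06 rad and linear speed of each of cassette, wedge below 0.02 m/s); the robot touches nothing.
It fails at once if the cassette is tipped more than 0.6 rad (angle between cassette's own z axis and vertical above 0.6 rad).
It fails at once if the cassette is dropped (faster than 0.7 m/s while not held) (contact force between the fingers and cassette below 0.05 N and linear speed of cassette above 0.7 m/s).
It fails at once if the tube rack, amber jar, tip box or carton is moved more than 30 mm (distance of any of tube_rack, reagent_bottle, tip_box, carton from where it was at the start of the episode above 0.03 m).
It also fails if it takes over 67 s, if anything falls off the work surface, if the arm or the gripper's body presses on something with over 40 N, if the wrist force passes 120 N, or if a joint passes its speed limit or range.

## Working session

There is one attempt and no reset: what is moved stays moved. The work goes in short steps, each a Python script; the robot and the scene stay as the last script left them, time stands still between calls to the robot, and variables do not carry over. Pictures are saved under pics/ and viewed, at most 10 in all, crops included, and the job is handed in when it is done.

```bash
mkdir -p pics; ls
python3 - <<'E'
from plant import robot
import cv2,numpy as np
print(robot.nose_length, robot.sense())
for n in("scene","top"):
    f=robot.grab_frame(n); np.savez(f"{n}0.npz",**f)
    cv2.imwrite(f"pics/{n}0.png",f["image"][:,:,::-1]); print(n,f["fx"],f["cx"],f["R"],f["t"],(f["range_z"]>0).mean())
E
```

```text
pics
0.011 {'t': 0.0, 'joint_pos': array([-1.31791173,  0.46945539, -0.04859701,  1.53371501,  0.02411277,
        1.14098069, -0.08228038]), 'joint_velocities': array([ 0.0008444 ,  0.00162908,  0.0012846 ,  0.0001793 , -0.00218267,
       -0.0013939 ,  0.00065251]), 'effort': array([-1.01783164e-03, -5.10306823e+01, -4.68305172e-02, -2.37713867e+01,
        1.07785285e-02,  7.49271945e-03, -8.03021521e-06]), 'tcp_pos': array([0.18753064, 0.647835  , 0.24124307]), 'tcp_rot': array([-3.13962213e+00,  8.31116450e-05,  2.85986703e+00]), 'wrist_force': array([ 0.58991446, -0.41845629, -0.40573674]), 'torque': array([-0.05004433,  0.00832351,  0.04270491]), 'gripper_force': 0.0, 'opening': 1.003585195332685}
scene 429.14349952095097 285.6346104520387 [[-0.28507768  0.95845118 -0.01010208]
 [ 0.80852932  0.23479834 -0.53958324]
 [-0.51479224 -0.16199097 -0.84187165]] [ 0.13723068 -0.34763488  1.68621781] 0.9960331632653061
top 510.84038655090296 283.29909202722166 [[-0.03868479 -0.99925062 -0.00130113]
 [-0.97467507  0.03802032 -0.22037004]
 [ 0.22025437 -0.00725679 -0.97541548]] [0.01968395 0.52063604 1.37158168] 0.9960331632653061
```

View pics/scene0.png

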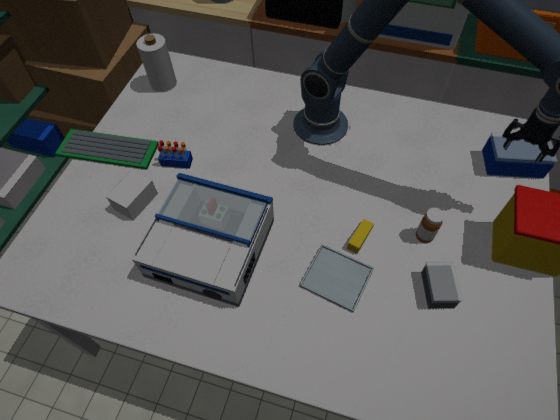

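View pics/top0.png

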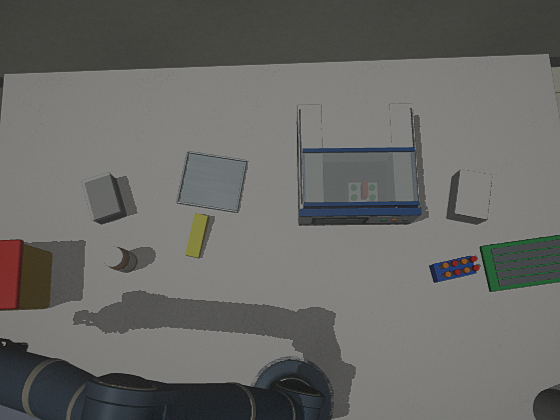

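The scene view shows the analyser (around 205,235), red grip (212,205), wedge (360,236) and tray (337,277). The top view shows the sill (360,212), lip just above it, grip (364,190), wedge (197,236, rear/thick end unclear) and tray (212,182).

```bash
cat > vis.py <<'E'
import cv2,numpy as np
def cloud(f):
    v,u=np.mgrid[:420,:560]; z=f["range_z"]
    P=np.stack([(u-f["cx"])/f["fx"]*z,(v-f["cy"])/f["fy"]*z,z],-1)-f["t"]
    X=P@f["R"]; X[z<=0]=np.nan
    return X, cv2.cvtColor(f["image"],cv2.COLOR_RGB2HSV)
def rect(p):
    (c,s,a)=cv2.minAreaRect((p[:,:2]*1000).astype(np.float32)); return np.round(c,1),np.round(s,1),round(a,2)
def big(m):
    n,l,s,_=cv2.connectedComponentsWithStats(m.astype(np.uint8)); return l==1+np.argmax(s[1:,4])
E
python3 - <<'E'
from vis import *
for n in("top","scene"):
    f=dict(np.load(n+"0.npz")); X,h=cloud(f); H,S,V=h[...,0],h[...,1],h[...,2]; x,y,z=X[...,0],X[...,1],X[...,2]
    near=(x>.4)&(x<1)&(abs(y)<.45)
    yel=big(near&(H>18)&(H<35)&(S>120)&(z>.01)&(z<.06)); p=X[yel]
    print(n,"wedge",rect(p),p[:,2].min(),p[:,2].max())
    c=p[:,:2].mean(0); d=np.linalg.svd(p[:,:2]-c,full_matrices=False)[2][0]; s=(p[:,:2]-c)@d
    print("  axis",d,[(round(a,3),round(float(np.median(p[(abs(s-a)<.008)][:,2])),4)) for a in(-.045,-.02,0,.02,.045)])
    bl=near&(H>100)&(H<125)&(S>110)&(V>40)&(y<.0)&(x>.5)
    for lo,hi in((.138,.150),(.161,.172)):
        m=bl&(z>lo)&(z<hi); m=big(m); print("  blue",lo,rect(X[m]),m.sum(),np.median(z[m]))
    m=big(near&(z>.126)&(z<.134)&(S<50)); print("  deck",rect(X[m]),m.sum())
    m=big(near&(z>.12)&(z<.175)&(y<.1)); print("  analyser all",rect(X[m]),m.sum())
    m=near&(z>.003)&(z<.02)&(y>.05)&(x>.6)&~cv2.dilate(yel.astype(np.uint8),np.ones((7,7))).astype(bool); m=big(m); print("  tray",rect(X[m]),m.sum())
    m=big(near&((H<8)|(H>172))&(S>90)&(y<.0)&(x>.6)); print("  grip",rect(X[m]),m.sum(),np.median(z[m]),np.argwhere(m).mean(0))
    # obstacle tops
    m=near&(z>.05)&(x<1.1)
    k,l,st,_=cv2.connectedComponentsWithStats(m.astype(np.uint8))
    for i in range(1,k):
        if st[i,4]>60: q=X[l==i]; print("   obj",rect(q),q[:,2].max().round(3))
E
```

```text
top wedge (array([457.6, 248.2]), array([ 39.5, 118.6]), 74.82) 0.014391373376912814 0.048042017060931495
  axis [-0.96494246  0.26246152] [(-0.045, 0.0378), (-0.02, 0.0336), (0, 0.0295), (0.02, 0.0261), (0.045, 0.0222)]Traceback (most recent call last):
  File "<stdin>", line 11, in <module>
  File "vis.py", line 10, in big
    n,l,s,_=cv2.connectedComponentsWithStats(m.astype(np.uint8)); return l==1+np.argmax(s[1:,4])
                                                                              ~~~~~~~~~^^^^^^^^^
    return _wrapfunc(a, 'argmax', axis=axis, out=out, **kwds)
    return bound(*args, **kwds)
ValueError: attempt to get argmax of an empty sequence
```

Run:
```python
from vis import *
for n in("top","scene"):
    f=dict(np.load(n+"0.npz")); X,h=cloud(f); H,S,V=h[...,0],h[...,1],h[...,2]; x,y,z=X[...,0],X[...,1],X[...,2]
    if n=="top":
        for r in range(198,226,2): print(r,X[r,340].round(3),h[r,340],X[r,400].round(3))
        print(X[190,364],X[130,310],X[182,212])
    near=(x>.35)&(x<1.1)&(abs(y)<.6)
    bl=near&(H>95)&(H<130)&(S>90)&(y<.03)&(y>-.4)&(z>.1)
    def pr(t,m,lim=20):
        if m.sum()>lim: m=big(m); print(n,t,rect(X[m]),m.sum(),np.median(z[m]).round(4))
        else: print(n,t,"few",m.sum())
    for lo,hi in((.137,.149),(.160,.174)): pr(f"blue{lo}",bl&(z>lo)&(z<hi))
    pr("yel",near&(H>18)&(H<35)&(S>120)&(z>.01)&(z<.06))
    pr("deck",near&(z>.124)&(z<.136)&(S<60))
    pr("all",near&(z>.12)&(z<.18)&(y<.05))
    yel=(H>15)&(H<38)&(S>80)
    pr("tray",near&(z>.003)&(z<.022)&(y>.03)&(x>.5)&~cv2.dilate(yel.astype(np.uint8),np.ones((9,9))).astype(bool))
    pr("grip",near&((H<10)|(H>170))&(S>60)&(y<.0)&(y>-.35)&(x>.5)&(z>.1))
    m=near&(z>.05);k,l,st,_=cv2.connectedComponentsWithStats(m.astype(np.uint8))
    for i in range(1,k):
        if st[i,4]>60: q=X[l==i]; print("   obj",rect(q),q[:,2].max().round(3))
```

```text
198 [ 0.52  -0.15   0.148] [90  8 99] [ 0.514 -0.307  0.148]
200 [ 0.515 -0.149  0.148] [ 60   8 100] [ 0.508 -0.306  0.15 ]
202 [ 0.505 -0.147  0.167] [107 117  83] [ 0.499 -0.301  0.168]
204 [ 0.5   -0.147  0.164] [108 134  97] [ 0.492 -0.3    0.174]
206 [ 0.497 -0.147  0.157] [98 47 43] [ 0.493 -0.306  0.146]
208 [ 0.495 -0.149  0.14 ] [110 105  75] [ 0.488 -0.306  0.142]
210 [ 0.489 -0.149  0.142] [108 134  93] [ 0.483 -0.305  0.144]
212 [ 0.484 -0.148  0.142] [108 137  93] [ 0.478 -0.305  0.142]
214 [ 0.478 -0.148  0.143] [108 137  95] [ 0.472 -0.305  0.142]
216 [ 0.475 -0.148  0.135] [105  14  73] [ 0.471 -0.309  0.123]
218 [ 0.473 -0.15   0.117] [ 0  0 37] [ 0.471 -0.316  0.093]
220 [ 0.471 -0.152  0.098] [75 19 53] [ 0.47  -0.321  0.07 ]
222 [ 0.471 -0.155  0.068] [90 10 51] [ 0.471 -0.328  0.036]
224 [ 0.476 -0.161  0.016] [90  5 52] [ 0.471 -0.335  0.005]
[ 0.53944464 -0.21444314  0.14788609] [ 0.71873171 -0.08158089  0.13276687] [0.61823992 0.20576793 0.00280471]
top blue0.137 (array([ 483.3, -201.7]), array([317.8,  21.6]), 88.84) 823 0.1438
top blue0.16 (array([ 499.4, -
[... 693 characters left out ...]
26.1]), 87.64) 163 0.142
scene blue0.16 (array([ 501.8, -200.6]), array([297.3,  14.9]), 88.24) 339 0.1654
scene yel (array([459.2, 247.1]), array([ 38.5, 126.7]), 75.38) 405 0.0278
scene deck (array([ 638.2, -206.2]), array([321.5, 315.5]), 88.49) 4995 0.1285
scene all (array([ 634., -206.]), array([321.2, 324. ]), 88.28) 10149 0.1329
scene tray (array([622. , 205.5]), array([186.3, 165.5]), 77.94) 1678 0.0054
scene grip few 0
   obj (array([ 537.8, -527.4]), array([ 94.1, 132.1]), 77.03) 0.086
   obj (array([ 635.1, -205.3]), array([322.5, 326.3]), 88.22) 0.171
   obj (array([397.8, 447.3]), array([57.6, 58.2]), 11.99) 0.134
   obj (array([574.6, 507.5]), array([124.1,  83.7]), 17.2) 0.075
```

```bash
cat > arm.py <<'E'
import numpy as np
from plant import robot
from numpy import pi
A=np.array([.633,-.206]); AY=-.028      # analyser centre, yaw
WG=np.array([.458,.2477]); WY=-.266    # wedge
T=np.array([.622,.206]); TY=-.19       # tray
def aw(x,y,z):                          # analyser frame -> world
    c,s=np.cos(AY),np.sin(AY); return np.array([A[0]+c*x-s*y,A[1]+s*x+c*y,z])
def down(yaw): return [pi,0,yaw]
OFF=.010                                # grip point ahead of wedge centre (to thick end)
E
python3 - <<'E'
from arm import *
for off in(0,pi,-pi):
    print("off",off)
    for nm,p,y in[("pick",[*WG+OFF*np.array([np.cos(WY),np.sin(WY)]),.016],WY)]+[(f"L{ay}{ax}",aw(ax+OFF,ay,z),AY) for ay in(.125,-.125) for ax,z in((-.215,.20),(-.215,.17),(-.07,.17),(-.07,.146))]+[("cas",aw(-.08,0,.11),AY),("casup",aw(-.08,0,.28),AY),("tray",[*T,.075],TY)]:
        q=robot.inverse_kinematics(p,down(y+off)); print(nm,np.round(p,3),None if q is None else np.round(q,2))
E
```

```text
off 0
pick [0.468 0.245 0.016] [-0.99  0.61  0.57  2.08 -0.58  0.6  -1.86]
L0.125-0.215 [ 0.432 -0.075  0.2  ] [-0.82  0.18  1.02  2.16 -0.2   0.9  -1.28]
L0.125-0.215 [ 0.432 -0.075  0.17 ] [-0.77  0.25  1.    2.19 -0.29  0.84 -1.19]
L0.125-0.07 [ 0.577 -0.079  0.17 ] [-0.66  0.58  1.03  1.88 -0.58  1.02 -0.98]
L0.125-0.07 [ 0.577 -0.079  0.146] [-0.65  0.62  1.02  1.9  -0.63  0.99 -0.94]
L-0.125-0.215 [ 0.425 -0.325  0.2  ] [-0.26  0.47  1.12  1.96 -0.5   1.03 -0.51]
L-0.125-0.215 [ 0.425 -0.325  0.17 ] [-0.24  0.53  1.12  1.99 -0.58  0.99 -0.44]
L-0.125-0.07 [ 0.57  -0.329  0.17 ] [-0.09  0.63  0.82  1.69 -0.52  1.06 -0.7 ]
L-0.125-0.07 [ 0.57  -0.329  0.146] [-0.06  0.64  0.79  1.71 -0.52  1.01 -0.69]
cas [ 0.553 -0.204  0.11 ] [-0.46  0.76  1.12  1.91 -0.82  1.02 -0.57]
casup [ 0.553 -0.204  0.28 ] [-0.45  0.43  1.01  1.74 -0.39  1.19 -0.93]
tray [0.622 0.206 0.075] [-0.8   0.68  0.61  1.75 -0.5   0.86 -1.72]
off 3.141592653589793
pick [0.468 0.245 0.016] [-0.62  0.55  0.07  2.06 -0.08  0.54  0.81]
L0.125-0.215 [ 0.432 -0.075  0.2  ] [-0.55  0.14  0.7   2.15 -0.11  0.89  1.76]
L
[... 1016 characters left out ...]
  1.8 ]
L0.125-0.07 [ 0.577 -0.079  0.17 ] [-0.36  0.43  0.57  1.86 -0.28  0.93  1.88]
L0.125-0.07 [ 0.577 -0.079  0.146] [-0.33  0.46  0.53  1.88 -0.29  0.88  1.88]
L-0.125-0.215 [ 0.425 -0.325  0.2  ] [ 0.77  0.3  -0.24  1.9   0.09  0.95  2.04]
L-0.125-0.215 [ 0.425 -0.325  0.17 ] [ 0.77  0.33 -0.24  1.93  0.1   0.89  2.02]
L-0.125-0.07 [ 0.57  -0.329  0.17 ] [-0.16  0.69  0.97  1.69 -0.63  1.11  2.54]
L-0.125-0.07 [ 0.57  -0.329  0.146] [-0.13  0.69  0.9   1.71 -0.61  1.05  2.53]
cas [ 0.553 -0.204  0.11 ] [-0.15  0.53  0.59  1.89 -0.39  0.83  2.19]
casup [ 0.553 -0.204  0.28 ] [-0.41  0.4   0.94  1.74 -0.35  1.18  2.17]
tray [0.622 0.206 0.075] [-0.49  0.61  0.16  1.73 -0.12  0.81  1.1 ]
```

Run:
```python
from arm import *
import cv2
g=WG+OFF*np.array([np.cos(WY),np.sin(WY)])
robot.goto([*g,.24],down(WY+pi))
robot.grip(.75,60)
robot.move_straight([*g,.06],.2)
print(robot.move_straight([*g,.016],.08,contact_N=12))
s=robot.sense(); print(s["tcp_pos"],s["tcp_rot"],s["t"])
robot.grip(0,70); s=robot.sense(); print(s["opening"],s["gripper_force"])
robot.move_straight([*g,.10],.15)
f=robot.grab_frame("scene"); cv2.imwrite("pics/s1.png",cv2.resize(f["image"][150:320,260:460,::-1],None,fx=3,fy=3))
f=robot.grab_frame("top"); np.savez("top1.npz",**f)
s=robot.sense(); print(s["tcp_pos"],s["opening"],s["gripper_force"],s["t"])
```

```text
False
[0.46783504 0.24512018 0.01601368] [3.14149054e+00 1.57414538e-04 2.87551428e+00] 3.9833
0.4330816616743642 71.41576275229454
[0.46665449 0.2445445  0.09869247] 0.43010067675931635 70.66523686051369 5.1417
```

View pics/s1.png

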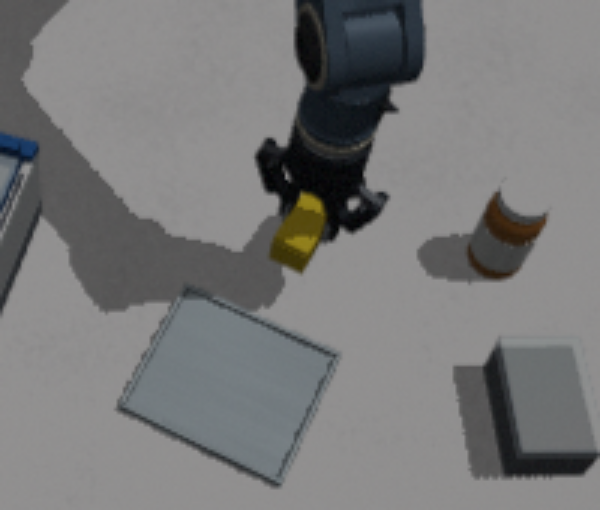

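The crop shows the wedge level in the jaws (300,230), thick end pointing ahead to the tray side; the tray and jar (510,235) are undisturbed.

```bash
python3 - <<'E'
from arm import *
import cv2
Y=down(AY+pi); ay=.125
robot.move_straight([.46,.20,.25],.3)
robot.goto(aw(-.215+OFF,ay,.25),Y)
robot.move_straight(aw(-.215+OFF,ay,.169),.15)
f0=robot.sense()["wrist_force"]
for ax in(-.19,-.13,-.067):
    robot.move_straight(aw(ax+OFF,ay,.169),.08); s=robot.sense(); print(ax,s["tcp_pos"],(s["wrist_force"]-f0).round(1),s["opening"],s["t"])
for n in("scene","top"):
    f=robot.grab_frame(n); np.savez(n+"2.npz",**f); 
    c=f["image"][140:300,120:300] if n=="scene" else f["image"][80:250,270:450]
    cv2.imwrite(f"pics/{n}2.png",cv2.resize(c[:,:,::-1],None,fx=3,fy=3))
E
python3 -c "
import cv2,numpy as np
cv2.imwrite('pics/b2.png',np.hstack([cv2.resize(cv2.imread(f'pics/{n}2.png'),(400,400)) for n in('scene','top')]))"
```

```text
-0.19 [ 0.45627321 -0.0759558   0.16888639] [-4.4  0.4  2.9] 0.4347918979679123 8.05
-0.13 [ 0.51519454 -0.07765964  0.16863867] [-5.8  1.3  2. ] 0.4309260154243997 8.95
-0.067 [ 0.5775079  -0.07938173  0.16855265] [-7.9  1.6  3.7] 0.43296104831407717 9.8917
```

View pics/b2.png

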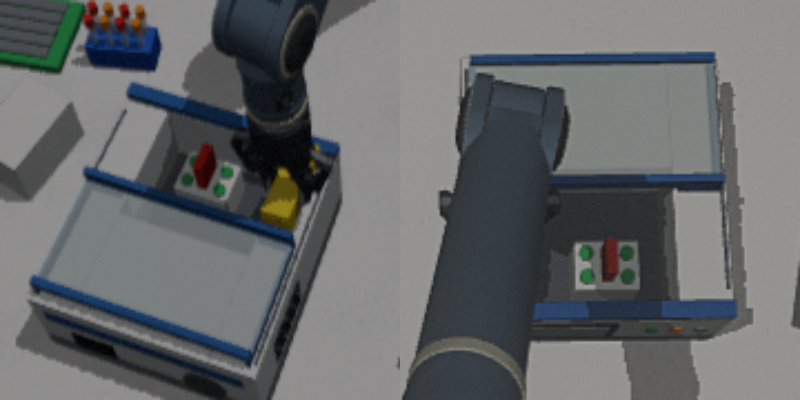

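Hatch is open: lip at the wedge's thick end (scene half 285,225; top half 600,180), and the grip is exposed at (205,165)/(612,258).

```bash
cat >> vis.py <<'E'
def lip(f,aw_inv):
    X,h=cloud(f); H,S=h[...,0],h[...,1]
    m=(H>95)&(H<130)&(S>90)&(X[...,2]>.160)&(X[...,2]<.175)&(X[...,1]<0)&(X[...,1]>-.4)
    p=aw_inv(X[m]); p=p[p[:,0]<.06]; return np.median(p[:,0])+.134,len(p)   # opening
E
cat >> arm.py <<'E'
def ainv(p):
    d=p[:,:2]-A; c,s=np.cos(AY),np.sin(AY); return np.c_[c*d[:,0]+s*d[:,1],-s*d[:,0]+c*d[:,1],p[:,2]]
E
python3 - <<'E'
from arm import *; from vis import *
print("check shut",[lip(dict(np.load(n+"0.npz")),ainv) for n in("top","scene")])
o=[lip(dict(np.load(n+"2.npz")),ainv) for n in("top","scene")]; print(o)
if min(v[0] for v in o)>.124:
    ay=.125; f0=robot.sense()["wrist_force"]
    print("touch",robot.move_straight(aw(-.067+OFF,ay,.143),.04,contact_N=8),robot.sense()["tcp_pos"],(robot.sense()["wrist_force"]-f0).round(1))
    z=robot.sense()["tcp_pos"][2]
    print("back",robot.move_straight(aw(-.085+OFF,ay,z),.03,contact_N=12),ainv(robot.sense()["tcp_pos"][None]),(robot.sense()["wrist_force"]-f0).round(1))
    robot.grip(.75); p=robot.sense()["tcp_pos"]
    robot.move_straight([*p[:2],.28],.15)
    robot.sleep(.3)
    robot.goto([.50,.10,.30],down(AY+pi))
    for n in("scene","top"):
        f=robot.grab_frame(n); np.savez(n+"3.npz",**f); print(n,lip(f,ainv))
        cv2.imwrite(f"pics/{n}3.png",f["image"][:,:,::-1])
    print(robot.sense()["t"])
    a,b=cv2.imread("pics/scene3.png"),cv2.imread("pics/top3.png")
    cv2.imwrite("pics/b3.png",np.hstack([cv2.resize(a[150:310,120:280],(400,400)),cv2.resize(b[80:240,280:440],(400,400))]))
E
```

```text
check shut [(np.float64(0.0011443249068953665), 487), (np.float64(0.0030846057871518617), 398)]
[(np.float64(0.12899268658726937), 275), (np.float64(0.13225711008482824), 389)]
touch True [ 0.57687014 -0.0795674   0.14687078] [ 4.1 -1.1  1.8]
back True [[-0.06938847  0.12477933  0.14718456]] [ 8.  -1.4 -1.7]
scene (np.float64(0.1222240912657299), 363)
top (np.float64(0.118861234184411), 376)
13.5583
```

View pics/b3.png

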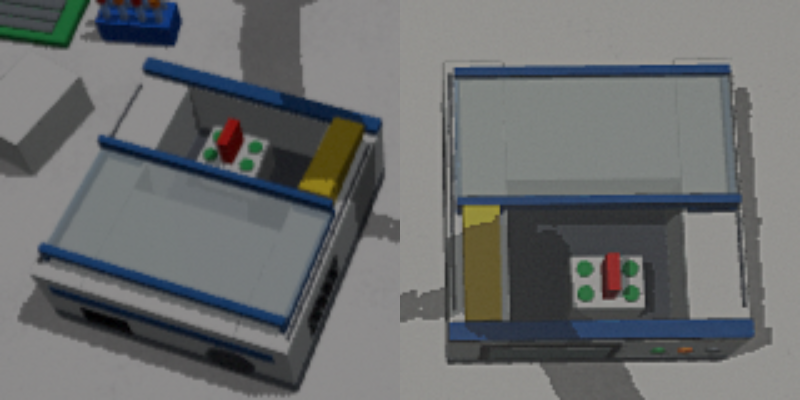

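The wedge lies squarely between sill and lip (top half 482,262), hatch open ~120 mm. Grip at (612,275) in the top half. Measuring it now.

Run:
```python
from arm import *; from vis import *
for n in("top","scene"):
    f=dict(np.load(n+"3.npz")); X,h=cloud(f); H,S=h[...,0],h[...,1]; q=ainv(X.reshape(-1,3)).reshape(X.shape)
    ch=(q[...,0]>-.145)&(q[...,0]<-.005)&(abs(q[...,1])<.095)
    red=ch&((H<10)|(H>170))&(S>90)
    t=red&(X[...,2]>.131); print(n,"grip all",rect(X[red]),"top",rect(X[t]),t.sum(),np.median(X[t][:,2]),"afr",q[t].mean(0))
    b=ch&(X[...,2]>.086)&(X[...,2]<.102)&(q[...,0]>-.13); b=big(b); print("  block",rect(X[b]),b.sum(),rect(q[b]))
    # tray rim check: gradient edge of grey tray region
    x,y,z=X[...,0],X[...,1],X[...,2]
    m=(x>.5)&(x<.76)&(y>.06)&(y<.34)&(h[...,2]>0)&(z<.03)
    r=m&(z>.0085); print("  tray rim",rect(X[big(cv2.dilate(r.astype(np.uint8),np.ones((3,3)))>0)&r]),r.sum())
    if n=="top":
        # red top edge via rays on plane z=.139
        v,u=np.argwhere(t).T; d=np.c_[(u-f["cx"])/f["fx"],(v-f["cy"])/f["fy"],np.ones(len(u))]@f["R"]; c=-f["t"]@f["R"]
        p=c+d*((.139-c[2])/d[:,2])[:,None]; print("  rays",rect(p))
```

```text
top grip all (array([ 546.9, -219.1]), array([14. , 40.9]), 87.94) top (array([ 546.9, -219.1]), array([14. , 40.9]), 87.94) 79 0.13894308167133143 afr [-0.08627359 -0.01532438  0.13923471]
  block (array([ 546.7, -219.7]), array([80.7, 62.3]), 87.12) 518 (array([-85.8, -16.1]), array([80.7, 62.3]), 88.73)
  tray rim (array([626.5, 242.2]), array([120.6, 161.2]), 78.72) 348
  rays (array([ 545.8, -218.5]), array([14.2, 41.4]), 89.66)
scene grip all (array([ 527.4, -228.3]), array([85.6, 27. ]), 22.32) top (array([ 549.4, -219.7]), array([15.6, 40.6]), 85.74) 60 0.13658360837506633 afr [-0.08281678 -0.01570037  0.13650929]
  block (array([ 546.5, -219.5]), array([81.3, 59.5]), 88.16) 287 (array([-86.1, -15.9]), array([81.3, 59.5]), 89.76)
  tray rim (array([621.5, 205.4]), array([179.7, 162. ]), 78.52) 356
```

Run:
```python
from arm import *; from vis import *
C=[.547,-.2193]; CY=-.04; T=[.6215,.2054]; TY=-.20
robot.grip(.65)
robot.goto([*C,.26],down(CY+pi))
robot.move_straight([*C,.15],.2)
print("touch",robot.move_straight([*C,.114],.06,contact_N=8))
robot.grip(0,60); s=robot.sense(); print(s["tcp_pos"],s["opening"],s["gripper_force"])
robot.move_straight([*C,.13],.05); robot.move_straight([*C,.285],.12); robot.sleep(.2)
s=robot.sense(); print(s["tcp_pos"],s["opening"],s["gripper_force"],s["wrist_force"],s["t"])
f=robot.grab_frame("top"); g=robot.grab_frame("scene"); print(lip(g,ainv))
cv2.imwrite("pics/b4.png",np.hstack([cv2.resize(g["image"][120:320,120:320,::-1],(400,400)),cv2.resize(f["image"][80:240,280:440,::-1],(400,400))]))
```

```text
touch False
[ 0.54719979 -0.21946166  0.11430378] 0.15168176571717287 61.41510486602783
[ 0.54680859 -0.21923232  0.2844573 ] 0.15330728057262857 61.02138876914978 [-0.01092187  0.33686755 -1.88306595] 19.05
(np.float64(0.12181503974658765), 391)
```

View pics/b4.png

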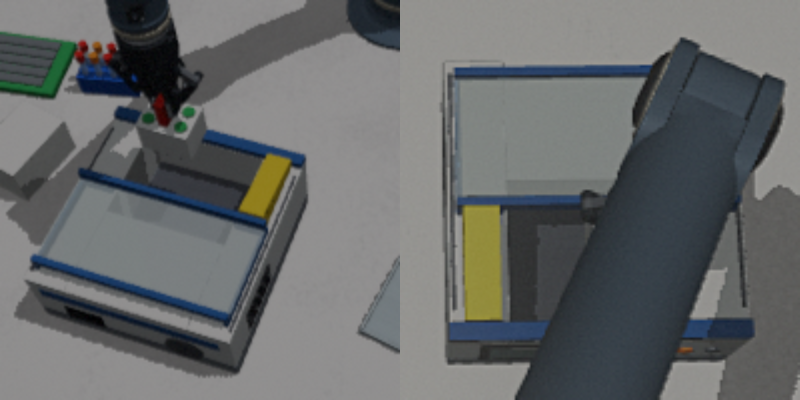

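The cassette hangs upright in the gripper, lifted clear (left half 170,130); the wedge still holds the hatch (268,185). On to the tray.

Run:
```python
from arm import *; from vis import *
T=[.6215,.2054]; TY=-.20
robot.move_straight([*T,.285],.18,attitude=down(TY+pi))
robot.move_straight([*T,.10],.15); robot.sleep(.3)
print("touch",robot.move_straight([*T,.076],.03,contact_N=5),robot.sense()["tcp_pos"])
robot.sleep(.2)
robot.grip(.5); robot.sleep(.3)
robot.move_straight([*T,.26],.15)
robot.goto([.45,.1,.33],down(AY+pi)); robot.sleep(.3)
f=robot.grab_frame("top"); g=robot.grab_frame("scene"); print(lip(g,ainv),lip(f,ainv),robot.sense()["t"])
for n,k in(("top",f),("scene",g)):
    X,h=cloud(k); m=(abs(X[...,0]-T[0])<.1)&(abs(X[...,1]-T[1])<.1)&(X[...,2]>.045)&(X[...,2]<.07); print(n,rect(X[m]),np.median(X[m][:,2]))
cv2.imwrite("pics/b5.png",np.hstack([cv2.resize(g["image"][140:340,120:400,::-1],(480,343)),cv2.resize(f["image"][80:280,150:320,::-1],(292,343))]))
```

```text
touch True [0.62124928 0.20513713 0.08029658]
(np.float64(0.12196064833022144), 383) (np.float64(0.11878594714051477), 377) 27.5167
top (array([0., 0.]), array([0., 0.]), 0.0) nan
scene (array([621.9, 204.5]), array([79.9, 62.6]), 77.91) 0.05777315282684705
  return _methods._mean(a, axis=axis, dtype=dtype,
  ret = ret.dtype.type(ret / rcount)
```

View pics/b5.png

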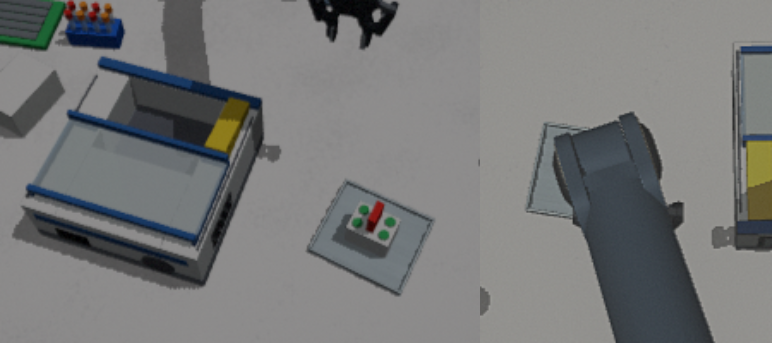

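The cassette stands upright in the middle of the tray (372,225), the wedge holds the hatch (228,128), and the arm is clear.

```bash
python3 -c "
from plant import robot
print(robot.close_job())"
```

```text
the job is handed in; nothing more can be done
None
```

I handed the job in at about 27.5 s of the 67 s allowed; the hand-in returned no verdict. In the last pictures the wedge held the hatch open about 119–122 mm, the cassette stood upright at the tray's centre, and the arm was clear of everything.

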